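Load a test cartridge through the bay's spring gate

TASK

Pick up the blue test cartridge by its black rib and set it down in the entry of the test bay, brass contacts towards the orange spring gate. Slide it along the bay floor (not over the top) through the gate and on until it presses home on the end stop, wherever that has been set, with about 10 N and never more than 20 N; then let go, so that it stays home with the white pin pressed in and both gate leaves shut behind it. Do not knock the small things standing around.

Things in the scene. Friction and masses are not known exactly. Their poses are not given: they have to be found in the camera images.
- cartridge: Loose blue cartridge, 0.22 kg: case 64 mm long (x), 50 wide (y), 22 high (z), edges rounded 3 mm. Across the middle of its top stands a black grip rib 12 mm thick (x), 38 long (y), 27 high (z = 22 to 49 mm): grip it across its thickness, fingertips just above the case. Origin: centre of the underside; +x points to the nose, the end with brass contacts.
- cartridge_nose (a point): Middle of the lower edge of the cartridge's nose, 32 mm ahead (+x) of its origin, at underside height. While sliding, a firmly gripped cartridge that is also pressed down binds on the bay floor: carry its weight; up to 4 mm of lift still counts as on the floor.
- bay: Test bay fixed to the worktop, open on top. Origin: underside, middle of the closed gate; +x is the way the cartridge is pushed in, z up. Aluminium floor plate 6 mm thick, 96 wide, x = -110 to +178 mm; the cartridge slides on it (z = 6 mm). Gate leaves at x = 0, z = 8 to 46 mm, on posts at y = +-39 mm, 55 high. With the cartridge home, its tail is 44 to 70 mm past the gate.
- bay_entry (a point): Point on the bay floor 55 mm before the gate (bay x = -55, z = 6 mm), where the cartridge's origin belongs when it is set down. Two dark rails 12 mm high, 56 mm apart inside, run from bay x = -66 to -11 mm and flare outwards in front, to x = -106 mm.
- bay_guide (a point): Point on the bay floor, middle of the guide channel (bay x = 80, z = 6 mm). Behind the gate, housing walls 36 mm high stand 85 mm apart (x = 0 to 51 mm); they narrow from x = 38 to 55 mm to a guide 56 mm wide between grey walls 28 mm high, up to x = 176 mm.
- gate_left (a joint): Hinge of the orange gate leaf on the bay's +y side (35 mm long, 3 thick): 0 rad shut, 1.5 fully open inwards (+x). It opens inwards only, when pushed; a spring (0.021 N m shut, plus 0.035 N m per rad) shuts it. Together both leaves resist the cartridge with about 3 to 7 N.
- gate_right (a joint): Hinge of the mirror-image leaf on the bay's -y side; same values.
- stop: Dark end-stop block 20 x 50 x 34 mm fixed in the bay. Origin: on the bay floor under its front face (facing the bay's -x), at bay x = 148 mm. In it a hand-set screw carries a rigid black pad, 20 mm across, 13 mm above the bay floor. The pad's face, where the nose comes to rest, is 14 to 40 mm ahead (-x) of the block: this setting is not reported and must be felt.
- pin (a joint): Small white presence pin in the middle of the pad: 0 = out (stands 4 mm ahead of the pad), 0.004 m = pressed flush by the nose. Its spring is light (0.16 to 0.32 N): it does not push the released cartridge back.
- tape_roll: Roll of masking tape, 52 mm across, 18 high. Bystander. Origin: underside centre.
- dosing_bottle: Small bottle with a red cap and black body, 36 mm across, 95 high. Bystander. Origin: underside centre.
- loupe: Black eye loupe, 35 mm across, 39 high. Bystander. Origin: underside centre.
- round_box: Round beige parts box, 42 mm across, 20 high. Bystander. Origin: underside centre.
Things that resemble listed ones, but are neither listed nor needed, are in the scene too. What is meant by the cartridge is not green, and is the larger of those in its own colour.

How it is judged (in metres and radians):
On the way, in this order (a step that is already met when the one before it is completed fails the run):
1. the cartridge stands on the bay floor in the entry, nose to the gate and still in front of it (y of cartridge_nose in the frame of bay between -0.012 and 0.012 m and z of cartridge_nose in the frame of bay below 0.011 m and x of cartridge_nose in the frame of bay between -0.07 and 0 m and angle between the x axis of cartridge and the x axis of bay, either way round below 0.2 rad), for 0.2 s.
2. the cartridge, flat on the bay floor, has pushed both gate leaves open and is passing between them (y of cartridge_nose in the frame of bay between -0.012 and 0.012 m and z of cartridge_nose in the frame of bay below 0.011 m and x of cartridge_nose in the frame of bay between 0.02 and 0.09 m and value of joint each of gate_left, gate_right above 0.6 rad), for 0.1 s.
3. the nose presses on the end stop with more than 6 N, pin pressed in (y of cartridge_nose in the frame of bay between -0.012 and 0.012 m and z of cartridge_nose in the frame of bay below 0.011 m and value of joint pin above 0.0028 m and contact force between cartridge and stop above 6 N), for 0.2 s.
At the end, for the whole second after the job is handed in: The cartridge lies flat and at rest on the bay floor between the guide walls, nose first and home: the white pin is pressed in by at least 2.6 of its 4 mm. Both gate leaves are shut behind it (within 0.06 rad) (y of cartridge_nose in the frame of bay between -0.012 and 0.012 m and z of cartridge_nose in the frame of bay below 0.011 m and x of cartridge_nose in the frame of bay above 0.1 m and value of joint pin above 0.0026 m and value of joint each of gate_left, gate_right below 0.06 rad and angle between cartridge's own z axis and vertical below 0.08 rad and linear speed of cartridge below 0.01 m/s); the robot touches nothing.
It fails at once if the cartridge is pressed on the end stop with more than 20 N (contact force between cartridge and stop above 20 N).
It fails at once if the cartridge is lifted over the gate or put in from above (its nose past the gate while more than 12 mm above the bay floor) (x of cartridge_nose in the frame of bay between 0.008 and 0.2 m and y of cartridge_nose in the frame of bay between -0.045 and 0.045 m and z of cartridge_nose in the frame of bay between 0.018 and 0.07 m).
It fails at once if the tape roll, dosing bottle, loupe or round box is shifted by more than 30 mm (distance of any of tape_roll, dosing_bottle, loupe, round_box from where it was at the start of the episode above 0.03 m).
It also fails if it takes over 61 s, if anything falls off the work surface, if the arm or the gripper's body presses on something with over 40 N, if the wrist force passes 120 N, or if a joint passes its speed limit or range.

ROBOT

A 6-joint arm with a two-finger parallel gripper is mounted at the origin on a cart in front of the work surface, level with it; the furniture and walls round the work are solid. World frame = base frame: x ahead of the robot, y to its left, z up, the work surface at z = 0. Lengths are in mm, angles in rad, forces in N, time in s.
With the tool pointing down it reaches from about 300 to 1000 mm from the base axis. Payload 5.1 kg.
Tool frame: the origin (TCP) lies midway between the tips of the shut fingers; the grasp point (between the pads) lies r.grip_point_offset behind it (r.grip_point_offset is the distance from the TCP to the grasp point, in mm); z points along the fingers, y is the direction in which the jaws open and shut (so a half turn about z gives the same grasp; the last joint's range is limited). The gripper opens to 95 mm and grips with 3 to 60 N. Pads are 20 mm wide; open, the fingers measure 119 mm over their backs; the gripper's body (75 mm by 180 mm) begins 59 mm behind the grasp point.
Start: joints at [-1.312, 0.124, 1.65, -0, 1.367, -0.083], TCP at [217.837, -612.398, 214.656] pointing down, gripper open.
Joint ranges: [-2.61, 2.61], [-1.02, 2.33], [0.03, 2.71], [-1.35, 4.49], [0.32, 2.68], [-2.91, 2.91]. Speed limits (rad/s): [2.57, 2.57, 3.14, 3.14, 3.14, 3.14].

INTERFACE

Orientations are given as [roll, pitch, yaw] about the fixed x, y, z axes, in that order (R = Rz(yaw) Ry(pitch) Rx(roll)).
In Python, from plant import r, cams, job, recognise, outline_of gives the robot as it stands.
- The arm moves only by the tool carry_out, never from a script. Its argument "rows" is a list of rows, each a list of 3 entries, a list of its own where there are three numbers: the shift along the tool's x, y, z in m, then the turn about the tool's z in rad, then the opening, from 0 (shut) to 1 (fully open). A call has 1 to 8 rows; each row is the pose to reach, as a shift and turn from the pose measured when the call began, along the tool's axes at that moment; what a row does not reach only later rows make up. A row lasts 1/8 s, in which the tool goes at most 62.5 mm and 10.7 degrees, less where a joint would pass 70% of its speed; a pose out of reach is approached as far as the arm can. A call with a gripper value outside its range is refused whole. The fingers move at their own pace and stop on an object; "newtons" is the grip in N (left out, the last holds). Time passes only in rows, so rows that repeat a pose let the fingers close. It gives the time, the measured TCP pose, the force and the opening at its end, in the units of the state.
- r.get_state(): the state, without advancing time (a new reading comes with each control period).
- cams.snapshot(name): name is "scene" or "side" or "wrist"; returns a dict with "pixels" (400x640x3 uint8, red, green, blue), "mtx" (3x3 intrinsics, pixels), "position" and "attitude" of the camera in the world. Camera axes: x right, y down, z forward; pixel columns grow to the right and rows downward; lengths in mm; the calibration is good to about 2 mm. A picture is of the moment at which its call begins. There is no depth.
- job.close_job(): hands the job in, once; it reports no verdict.
Trained networks look in a picture, given as the dict that the camera call returned (one of the last four; its "shot" number tells which), for a name from the list of things; names that differ only in an ending like _2 or _b are one class to them, and where a whole thing is asked for, a point or a joint stands for the part that bears it (a point fixed in the world has none). Each returns a list of dicts, best first, with "conf" (0 to 1); they miss things now and then, are a little off and sometimes report something else, mostly with a low value. They report only what shows in the picture. A call takes as long as a camera call. They do not tell look-alikes from the thing itself.
- recognise(picture, name): "box" ([left, top, right, bottom] in pixels, round what is visible of it).
- outline_of(picture, name): "region" (400x640 bool, what is visible of it) and "box" ([left, top, right, bottom] in pixels, round what is visible of it).
The state is a dict: "clock": time; "qpos": joint angles; "qd": joint speeds; "effort": joint torques, N m; "ee_pos": TCP position; "eef_rot": TCP orientation; "force": force on the tool from outside, world axes, zero at the start; "torque": the same for the moment, N m; "gripper_width": opening from 0.0 (shut) to 1.0 (fully open).
Only numpy, scipy, OpenCV 4.12 (cv2) and the standard library are available. Lean on these libraries where they do the work, as an engineer would, in place of code of your own. Each camera call takes 0.05 s, during which the arm holds its last target.

## Working session

There is one attempt and no reset: what is moved stays moved. The work goes in short steps, Python scripts to look and compute and a tool call to move; the robot and the scene stay as the last step left them, time stands still between calls to the robot, and variables do not carry over. Pictures are saved under pics/ and viewed, and the job is handed in when it is done.

Besides the shell and the picture viewer there is one more tool, called after "Request:" in YAML: its name, and indented under it one key for each argument. carry_out: Moves the arm, as the interface text tells. Its arguments: {"type":"object","properties":{"rows":{"type":"array"},"newtons":{"type":"number"}},"required":["rows"]}

```bash
ls; mkdir -p pics; python3 - <<'E'
from plant import r,cams,job,recognise,outline_of
import cv2
print(r.get_state(), r.grip_point_offset)
for n in("scene","side"):
    p=cams.snapshot(n); cv2.imwrite(f"pics/{n}0.png",p["pixels"][:,:,::-1])
    print(n,p["mtx"],p["position"],p["attitude"])
    for k in["cartridge","bay","stop","gate_left","tape_roll","dosing_bottle","loupe","round_box"]:
        print(k,[(d["box"],round(d["conf"],2)) for d in recognise(p,k)])
E
```

```text
pics
{'clock': 0.0, 'qpos': array([-1.31160182e+00,  1.24509621e-01,  1.65168680e+00, -2.62553762e-08,
        1.36750277e+00, -8.25705432e-02]), 'qd': array([ 0.00039193, -0.00090529,  0.00113527,  0.00156708, -0.00018622,
        0.00025734]), 'effort': array([ 1.66583832e-03, -4.17612147e+01, -3.59924805e+01,  7.75142200e-02,
        4.91202960e-02, -1.68677288e-04]), 'ee_pos': array([ 217.67076557, -611.77762235,  213.37657116]), 'eef_rot': array([-3.13949329e+00, -1.73714621e-04,  3.41764877e-01]), 'force': array([ 0.1351022 , -0.28704783, -0.53771823]), 'torque': array([ 0.0053743 , -0.03023079, -0.0150071 ]), 'gripper_width': 1.000019070031989} 18.8
scene [[379.0792877    0.         323.83401645]
 [  0.         379.0792877  197.97051181]
 [  0.           0.           1.        ]] [ 99.63847304 516.18729853 732.68884015] [-2.30680685  0.00307783 -2.4777384 ]
cartridge [([384.0, 161.8, 404.6, 181.7], 0.7), ([364.1, 147.6, 378.9, 164.4], 0.59), ([411.6, 153.2, 422.5, 166.0], 0.58)]
bay [([286.3, 178.9, 390.8, 232.9], 0.6)]
stop [([292.9, 175.9, 314.5, 188.8], 0.72)]
gate_left [([
[... 395 characters left out ...]
      ]] [ 385.69055967 -921.92591349  829.39711546] [-2.32258605 -0.01651481 -0.21622224]
cartridge [([296.6, 314.4, 321.0, 338.8], 0.85), ([343.8, 278.0, 367.3, 301.7], 0.85), ([294.8, 269.9, 325.0, 295.7], 0.62)]
bay [([260.3, 192.3, 368.0, 243.0], 0.88)]
stop [([353.1, 194.5, 364.5, 205.2], 0.74), ([256.5, 192.3, 369.6, 244.9], 0.56), ([364.2, 246.1, 378.4, 264.8], 0.34)]
gate_left [([297.9, 203.0, 307.5, 214.2], 0.58), ([262.7, 191.2, 371.3, 247.9], 0.34), ([363.4, 248.7, 379.3, 265.4], 0.29), ([386.4, 275.3, 405.8, 315.0], 0.15)]
tape_roll [([277.4, 147.3, 296.3, 165.6], 0.68)]
dosing_bottle [([385.7, 275.0, 405.1, 313.7], 0.8)]
loupe []
round_box [([364.5, 249.7, 380.3, 265.4], 0.55)]
```

```bash
python3 - <<'E'
import cv2
a=cv2.imread("pics/scene0.png")[100:330,230:440]; cv2.imwrite("pics/scene0c.png",cv2.resize(a,None,fx=2.6,fy=2.6,interpolation=cv2.INTER_CUBIC))
a=cv2.imread("pics/side0.png")[140:345,240:430]; cv2.imwrite("pics/side0c.png",cv2.resize(a,None,fx=2.9,fy=2.9,interpolation=cv2.INTER_CUBIC))
E
```

```text
(no output)
```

View pics/scene0.png

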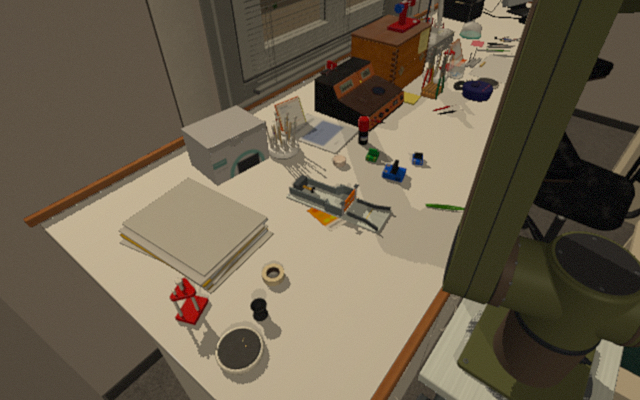

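View pics/scene0c.png

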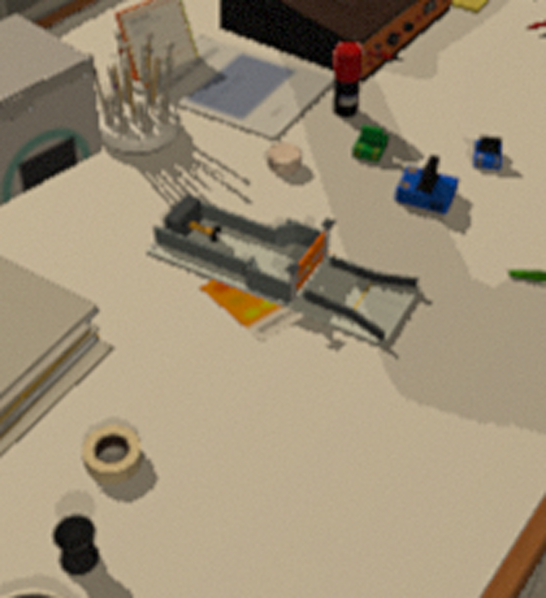

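View pics/side0c.png

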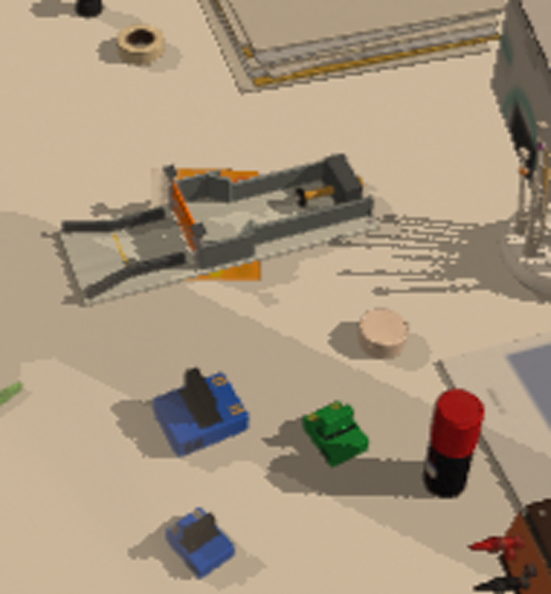

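View pics/side0.png

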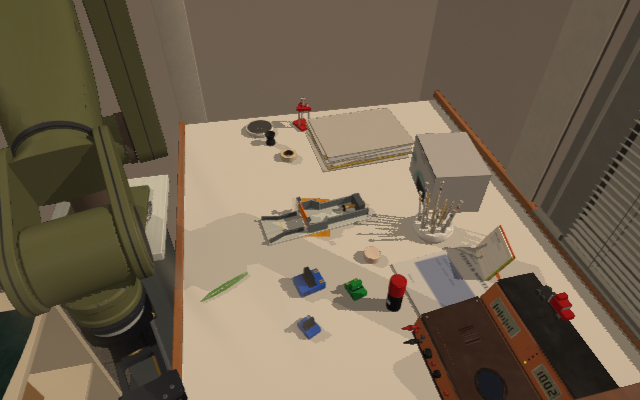

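The scene view (pixels x, y) shows three possible cartridges: the large blue one at (395,172), a small blue one at (417,159) and a green one at (371,156). By the description it is the large blue one. In the side view it is at (308,281), with the brass on its right, upper side. The bay runs from its entry at (270,230) to the stop at (360,200) in that view.

```bash
cat > h.py <<'E'
import numpy as np, cv2
from scipy.spatial.transform import Rotation as Ro
def rot(a): return Ro.from_euler('xyz',a).as_matrix()
def ray(p,uv):
    d=np.linalg.solve(p["mtx"],[uv[0],uv[1],1.]); return rot(p["attitude"])@d
def onz(p,uv,z):
    d=ray(p,uv); o=np.array(p["position"]); return o+d*(z-o[2])/d[2]
def proj(p,X):
    X=np.atleast_2d(X); c=(X-np.array(p["position"]))@rot(p["attitude"]); q=c@np.array(p["mtx"]).T; return q[:,:2]/q[:,2:]
def tri(ps,uvs):
    A=np.zeros((3,3));b=np.zeros(3)
    for p,uv in zip(ps,uvs):
        d=ray(p,uv);d/=np.linalg.norm(d);M=np.eye(3)-np.outer(d,d);A+=M;b+=M@np.array(p["position"])
    return np.linalg.solve(A,b)
E
python3 - <<'E'
from plant import r,cams,job,recognise,outline_of
from h import *
import pickle
s=cams.snapshot("scene");d=cams.snapshot("side");w=cams.snapshot("wrist")
cv2.imwrite("pics/wrist0.png",w["pixels"][:,:,::-1])
pickle.dump((s,d),open("sd.pkl","wb"))
print("cart",tri([s,d],[(394,172),(308.5,283)]), onz(s,(394,175),10),onz(d,(309,284),10))
print("bottle",tri([s,d],[(364.5,130),(395.5,294)]))
print("gate",tri([s,d],[(345,206),(302.5,208)]))
print("stop",tri([s,d],[(303.5,182),(359,199.5)]))
for n,uv in dict(loupe=(259,312),tape=(272,274),box=(340,161),entryL=(391,214),entryR=(380,233)).items(): print(n,onz(s,uv,10))
st=r.get_state();T=rot(st["eef_rot"])
print("wrist cam in tool",T.T@(w["position"]-st["ee_pos"]),T.T@rot(w["attitude"]),w["mtx"])
E
```

```text
cart [ 494.92114287 -335.52155385   10.75127039] [ 488.61018567 -323.67370727   10.        ] [ 494.95782654 -338.27970325   10.        ]
bottle [ 669.79622181 -429.84301392   47.48116905]
gate [ 519.43577095 -104.84001358   28.53671076]
stop [ 674.05782762 -110.29075612   33.52215666]
loupe [478.96485815 259.36048357  10.        ]
tape [525.89042117 170.61542284  10.        ]
box [ 660.3326498  -280.40720151   10.        ]
entryL [ 409.30826905 -171.57125166   10.        ]
entryR [395.96594556 -93.74620576  10.        ]
wrist cam in tool [  81.11669812    0.72730228 -170.31330299] [[-5.43621418e-04 -9.58379415e-01 -2.85497114e-01]
 [ 9.99999679e-01 -6.88913502e-04  4.08477946e-04]
 [-5.88159672e-04 -2.85496801e-01  9.58379482e-01]] [[321.29954124   0.         318.73430504]
 [  0.         321.29954124 195.97644703]
 [  0.           0.           1.        ]]
```

View pics/wrist0.png

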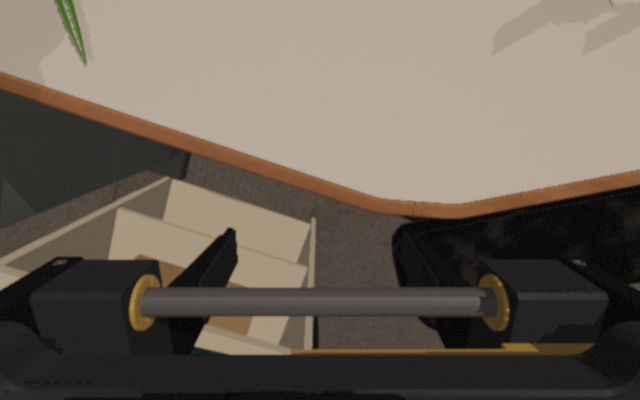

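Request:
carry_out:
  rows:
    - [[0.06, -0.03, -0.04], -0.18, 1]
    - [[0.11, -0.06, -0.06], -0.36, 1]
    - [[0.16, -0.09, -0.087], -0.54, 1]
    - [[0.21, -0.12, -0.087], -0.72, 1]
    - [[0.26, -0.15, -0.087], -0.9, 1]
    - [[0.31, -0.18, -0.087], -1.08, 1]
    - [[0.37, -0.208, -0.087], -1.23, 1]
    - [[0.373, -0.208, -0.087], -1.23, 1]

```text
clock: 2.05
ee_pos: [501.4, -288.6, 301.8]
eef_rot: [3.141, -0.0, 1.577]
force: [-0.6, -1.4, 0.2]
gripper_width: 1.0
```

```bash
python3 - <<'E'
from plant import r,cams,job,recognise,outline_of
from h import *
import pickle
w=cams.snapshot("wrist"); pickle.dump(w,open("w1.pkl","wb"))
cv2.imwrite("pics/wrist1.png",w["pixels"][:,:,::-1])
for k in["cartridge","bay","gate_left","stop"]:
    print(k,[(d["box"],round(d["conf"],2)) for d in recognise(w,k)])
E
```

```text
cartridge [([285.4, 166.2, 337.1, 212.3], 0.87), ([285.5, 242.2, 317.7, 269.6], 0.72), ([368.7, 198.7, 395.8, 227.6], 0.62)]
bay [([243.6, 1.2, 477.7, 88.2], 0.96)]
gate_left [([415.6, 141.7, 449.2, 166.2], 0.5)]
stop [([420.2, 0.0, 476.7, 41.2], 0.76), ([241.4, 0.0, 476.1, 89.5], 0.69)]
```

View pics/wrist1.png

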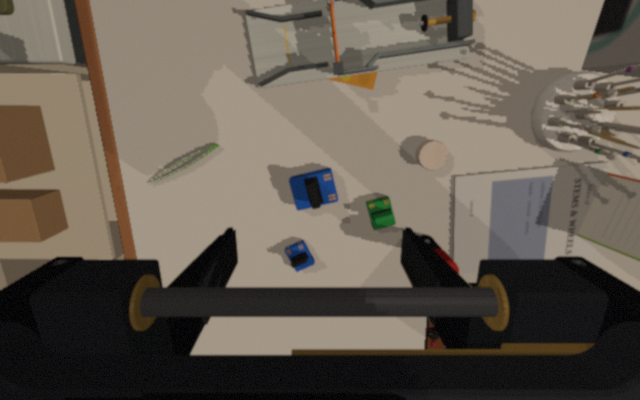

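The wrist view shows the large blue cartridge at (314,190), with brass on its right side (world +x) and the nose tipped slightly up the picture. The small blue one is at (299,255) and the green one at (380,212). The bay is at the top, cut off. I'll shift towards the bay to get a second view.

Request:
carry_out:
  rows:
    - [[0.05, 0, 0], 0, 1]
    - [[0.1, 0.02, 0], 0, 1]
    - [[0.1, 0.02, 0], 0, 1]
    - [[0.1, 0.02, 0], 0, 1]

```text
clock: 2.8
ee_pos: [518.3, -193.9, 301.6]
eef_rot: [-3.141, 0.001, 1.568]
force: [0.6, 0.3, -0.4]
gripper_width: 1.0
```

```bash
python3 - <<'E'
from plant import r,cams,job,recognise,outline_of
from h import *
import pickle
w=cams.snapshot("wrist"); pickle.dump(w,open("w2.pkl","wb"))
cv2.imwrite("pics/wrist2.png",w["pixels"][:,:,::-1])
for k in["bay","gate_left","stop"]:
    print(k,[(d["box"],round(d["conf"],2)) for d in recognise(w,k)])
a=w["pixels"][:,:,::-1][20:240,220:500]; cv2.imwrite("pics/w2c.png",cv2.resize(a,None,fx=2.7,fy=2.7,interpolation=cv2.INTER_CUBIC))
a=pickle.load(open("w1.pkl","rb"))["pixels"][:,:,::-1][150:230,260:360]; cv2.imwrite("pics/w1c.png",cv2.resize(a,None,fx=6,fy=6,interpolation=cv2.INTER_CUBIC))
E
```

```text
bay [([234.9, 56.7, 455.1, 157.7], 0.74)]
gate_left []
stop [([401.0, 71.8, 450.8, 112.4], 0.75)]
```

View pics/w2c.png

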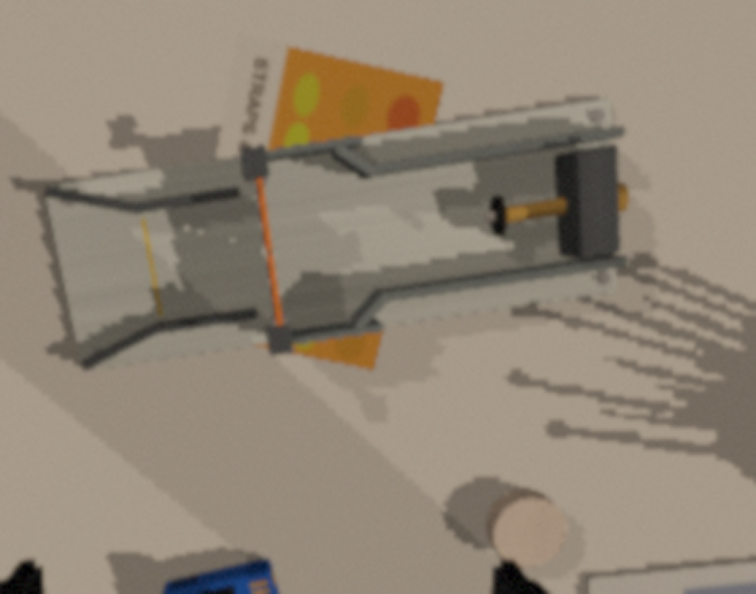

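View pics/w1c.png

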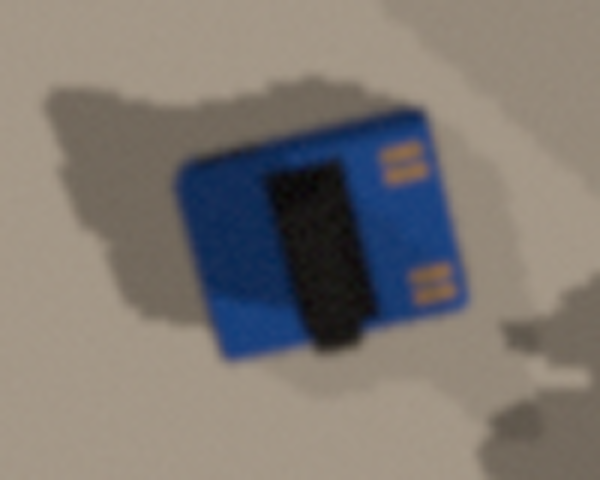

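The wrist crop shows posts at crop pixels (254,160) and (280,337), the orange gate between them, entry plate corners near (42,188) and (82,362), and the pad at (497,215). The crop of the choice shows the large blue cartridge, its black rib, and brass on the right end. I'll fit both poses.

```bash
cat > fit.py <<'E'
from h import *
import pickle
from scipy.optimize import least_squares
def place(p,L):
    x,y,psi=p[:3]; z=p[3] if len(p)>3 else 0
    c,s=np.cos(psi),np.sin(psi); L=np.array(L)
    return np.c_[x+c*L[:,0]-s*L[:,1], y+s*L[:,0]+c*L[:,1], L[:,2]+z]
def fit(obs,x0,names=False):
    # obs: list of (pic, [(local),(uv)]...)
    def res(p): return np.concatenate([(proj(c,place(p,[l for l,_ in o]))-np.array([u for _,u in o])).ravel() for c,o in obs])
    return least_squares(res,x0,loss="soft_l1",f_scale=1.0)
E
python3 - <<'E'
from fit import *
w1=pickle.load(open("w1.pkl","rb"));w2=pickle.load(open("w2.pkl","rb"))
c2=lambda u,v:(u/2.7+220,v/2.7+20)
c1=lambda u,v:(u/6+260,v/6+150)
bay=[((0,39,55),c2(254,160)),((0,-39,55),c2(280,337)),((-110,48,6),c2(42,188)),((-110,-48,6),c2(82,362)),((0,0,46),c2(268,243)),
 ((176,-28,34),c2(620,262)),((55,28,34),c2(370,172)),((55,-28,34),c2(380,294)),((-66,28,18),c2(145,207)),((-66,-28,18),c2(160,322))]
for x0 in ([520,-105,0.15],[520,-105,.15,0]):
    f=fit([(w2,bay)],x0); print("bay",f.x,np.round(f.fun.reshape(-1,2),1).tolist())
B=f.x[:3]
cart=[((32,25,22),c1(425,108)),((32,-25,22),c1(470,308)),((-32,25,22),c1(178,165)),((-32,-25,22),c1(225,362)),
 ((-6,19,49),c1(265,175)),((6,19,49),c1(342,160)),((-6,-19,49),c1(313,350)),((6,-19,49),c1(360,345))]
for x0 in ([510,-320,0.15],[510,-320,.15,0]):
    f=fit([(w1,cart)],x0); print("cart",f.x,np.round(f.fun.reshape(-1,2),1).tolist())
E
```

```text
bay [ 5.19500905e+02 -1.29329040e+02  1.27069854e-01] [[1.0, 1.1], [-0.6, -0.9], [-0.3, -3.1], [-1.7, 1.4], [-0.1, 2.7], [4.2, -0.9], [1.7, 0.7], [1.9, -0.6], [-5.7, 0.6], [-4.2, -0.5]]
bay [ 5.19289352e+02 -1.29891087e+02  1.28602838e-01 -1.24823445e+01] [[0.9, 2.1], [-0.8, -1.8], [1.8, -2.2], [0.0, 0.5], [-0.2, 2.8], [0.3, -1.1], [0.4, 1.5], [0.6, -1.1], [-4.4, 1.1], [-3.2, -1.1]]
cart [ 4.95042811e+02 -3.32395615e+02  2.20652931e-01] [[1.0, 0.1], [0.4, -0.6], [-1.5, -0.1], [-1.2, -0.7], [1.9, 3.1], [-2.3, 3.7], [0.0, -0.2], [0.6, -1.1]]
cart [ 4.95043004e+02 -3.32410302e+02  2.20654338e-01 -5.24283316e-02] [[1.0, 0.1], [0.4, -0.6], [-1.5, -0.1], [-1.2, -0.8], [1.9, 3.1], [-2.3, 3.7], [0.0, -0.2], [0.6, -1.1]]
```

```bash
cat > ov.py <<'E'
from fit import *
def lines():
    L=[]
    for s in(1,-1):
        L+=[[(-106,s*44,18),(-66,s*28,18),(-11,s*28,18)],[(0,s*39,55),(0,s*39,8)],[(0,s*42.5,42),(38,s*42.5,42),(55,s*28,34),(176,s*28,34)]]
    L+=[[(-110,-48,6),(-110,48,6),(178,48,6),(178,-48,6),(-110,-48,6)],[(0,-39,46),(0,39,46)],[(148,-25,40),(148,25,40),(168,25,40),(168,-25,40),(148,-25,40)],[(-55,-5,6),(-55,5,6)],[(-66,-28,6),(-66,28,6)]]
    return L
def ov(w,B,box,k,name,L=None):
    x0,y0,x1,y1=box
    a=cv2.resize(np.ascontiguousarray(w["pixels"][y0:y1,x0:x1,::-1]),None,fx=k,fy=k,interpolation=cv2.INTER_CUBIC)
    for l in (L or lines()):
        q=((proj(w,place(B,l))-[x0,y0]+.5)*k).astype(int); cv2.polylines(a,[q.reshape(-1,1,2)],False,(255,0,255),1)
    cv2.imwrite(name,a)
if __name__=="__main__":
    w1=pickle.load(open("w1.pkl","rb"));w2=pickle.load(open("w2.pkl","rb"))
    ov(w2,[519.4,-129.5,.128],(220,20,500,180),2.8,"pics/ov2.png")
    s,d=pickle.load(open("sd.pkl","rb"))
    ov(d,[519.4,-129.5,.128],(240,170,400,270),5,"pics/ovd.png")
E
python3 ov.py
```

```text
(no output)
```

View pics/ov2.png

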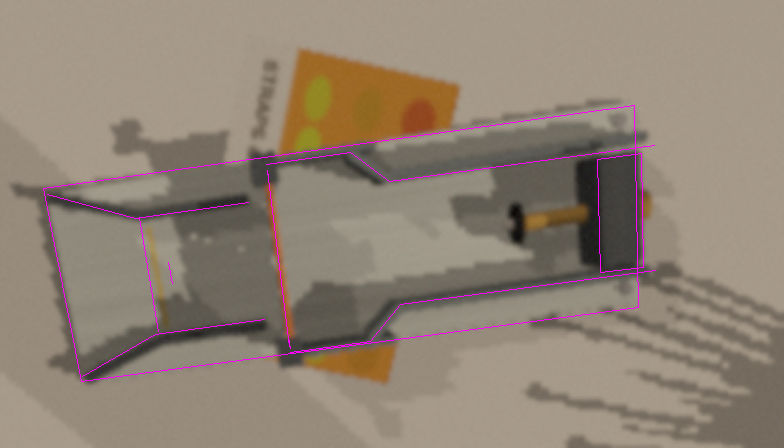

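View pics/ovd.png

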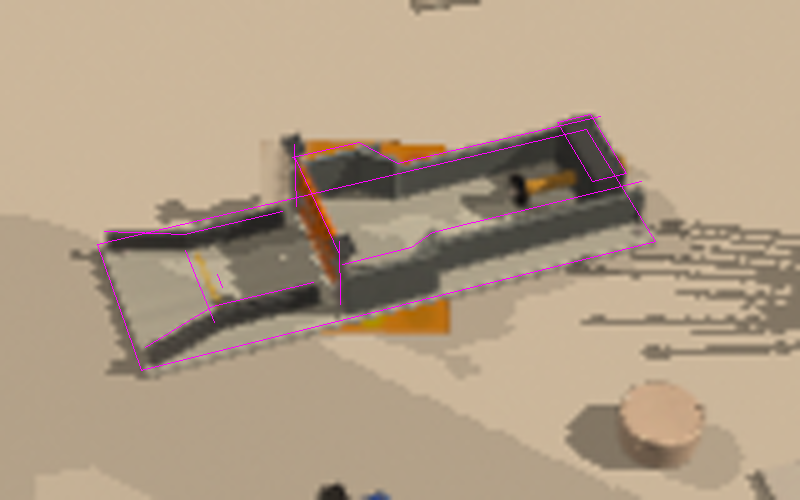

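Request:
carry_out:
  rows:
    - [[-0.01, -0.01, 0.06], 0, 1]
    - [[-0.01, -0.01, 0.12], 0, 1]
    - [[-0.01, -0.01, 0.17], 0, 1]
    - [[-0.01, -0.01, 0.17], 0, 1]
    - [[-0.01, -0.01, 0.17], 0, 1]

```text
clock: 3.62
ee_pos: [509.4, -205.0, 133.7]
eef_rot: [3.14, 0.002, 1.567]
force: [1.0, -0.2, 0.2]
gripper_width: 0.998
```

```bash
python3 - <<'E'
from plant import r,cams
from ov import *
w=cams.snapshot("wrist"); pickle.dump(w,open("w3.pkl","wb"))
cv2.imwrite("pics/wrist3.png",w["pixels"][:,:,::-1])
ov(w,[519.4,-129.5,.128],(150,0,550,230),2,"pics/ov3.png")
E
```

```text
(no output)
```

View pics/ov3.png

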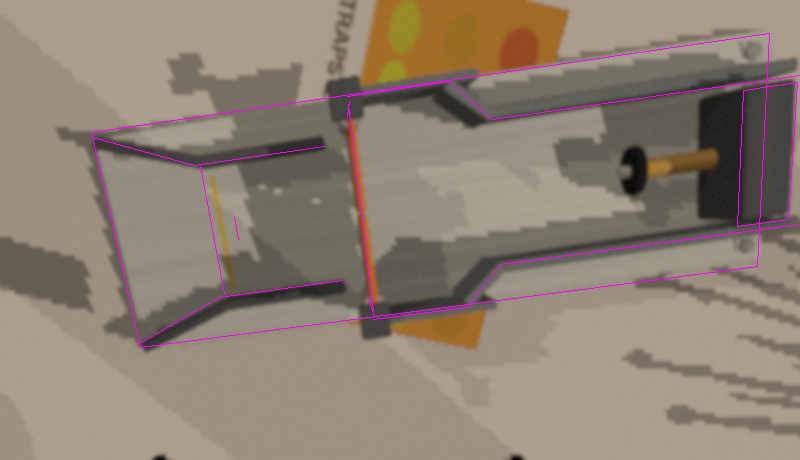

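View pics/wrist3.png

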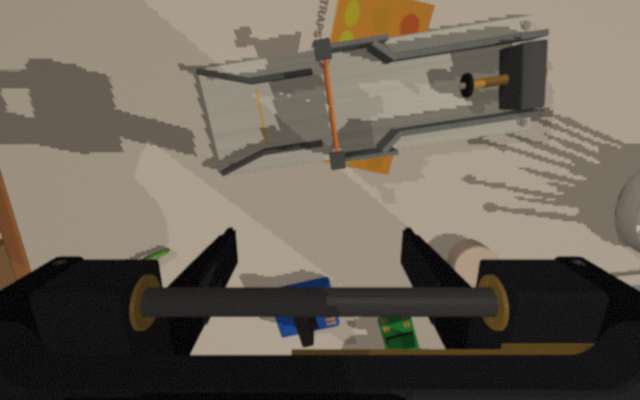

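The overlay agrees with the bay to about 1–2 mm: origin about (519,-130.5), yaw 0.128. Next I'll go above the cartridge.

Request:
carry_out:
  rows:
    - [[-0.06, -0.007, 0], -0.11, 0.6]
    - [[-0.12, -0.014, 0.02], -0.224, 0.6]
    - [[-0.127, -0.014, 0.044], -0.224, 0.6]
    - [[-0.127, -0.014, 0.044], -0.224, 0.6]
    - [[-0.127, -0.014, 0.044], -0.224, 0.6]

```text
clock: 4.3
ee_pos: [497.0, -332.7, 93.5]
eef_rot: [3.136, 0.006, 1.791]
force: [0.0, -0.1, 0.8]
gripper_width: 0.607
```

```bash
python3 - <<'E'
from plant import r,cams,recognise
from ov import *
w=cams.snapshot("wrist"); pickle.dump(w,open("w4.pkl","wb"))
st=r.get_state(); print(st["ee_pos"],st["eef_rot"])
L=[[(-6,-19,49),(-6,19,49),(6,19,49),(6,-19,49),(-6,-19,49)],[(-32,-25,22),(-32,25,22),(32,25,22),(32,-25,22),(-32,-25,22)]]
ov(w,[495,-332.4,.2207],(150,150,490,400),2.3,"pics/ov4.png",L)
E
```

```text
[ 497.06290203 -332.45232843   93.58082136] [3.13614491 0.00622239 1.79183897]
```

View pics/ov4.png

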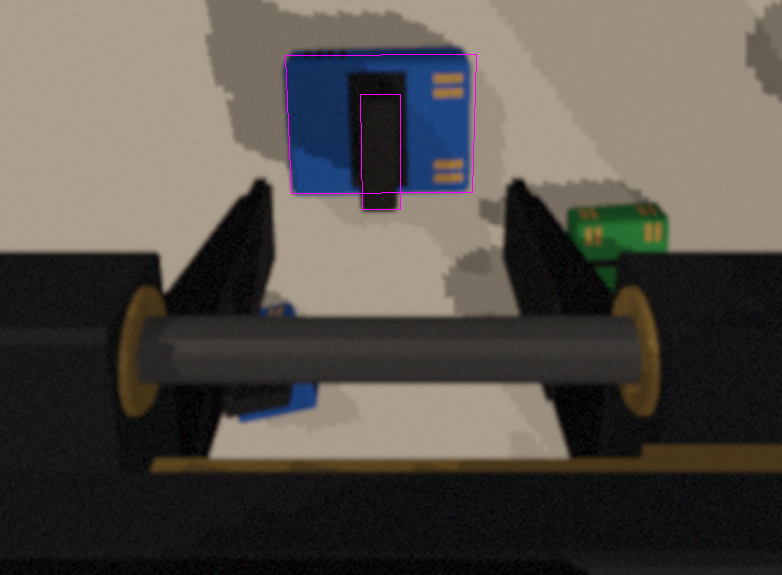

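Overlay and cartridge agree within about 1 mm, so I'll descend and grip.

Request:
carry_out:
  rows:
    - [[0, -0.002, 0.03], 0, 0.6]
    - [[0, -0.002, 0.055], 0, 0.6]
    - [[0, -0.002, 0.068], 0, 0.6]
    - [[0, -0.002, 0.068], 0, 0.6]
    - [[0, -0.002, 0.068], 0, 0]
    - [[0, -0.002, 0.068], 0, 0]
    - [[0, -0.002, 0.068], 0, 0]
    - [[0, -0.002, 0.068], 0, 0]
  newtons: 30

```text
clock: 5.35
ee_pos: [495.7, -333.4, 25.9]
eef_rot: [3.136, 0.007, 1.792]
force: [-0.1, 0.4, -0.2]
gripper_width: 0.237
```

Request:
carry_out:
  rows:
    - [[0, 0, 0], 0, 0]
    - [[0, 0, 0], 0, 0]
    - [[0, 0, 0], 0, 0]
    - [[0, 0, 0], 0, 0]

```text
clock: 5.85
ee_pos: [495.5, -333.4, 25.9]
eef_rot: [3.136, 0.006, 1.792]
force: [-1.6, 1.1, 0.3]
gripper_width: 0.123
```

Request:
carry_out:
  rows:
    - [[0, 0, -0.03], 0, 0]
    - [[0, 0, -0.06], 0, 0]
    - [[0, 0, -0.06], 0, 0]
    - [[0, 0, -0.06], 0, 0]

```text
clock: 6.35
ee_pos: [494.5, -332.5, 84.4]
eef_rot: [3.137, 0.005, 1.792]
force: [0.5, -0.5, -2.6]
gripper_width: 0.123
```

```bash
python3 - <<'E'
from plant import r,cams,recognise
from ov import *
w=cams.snapshot("wrist"); pickle.dump(w,open("w5.pkl","wb"))
st=r.get_state(); print(st["ee_pos"],st["eef_rot"],st["force"])
# predicted with cartridge held: origin = TCP - z 25.5
x,y,z=st["ee_pos"]; L=[[(-6,-19,49),(-6,19,49),(6,19,49),(6,-19,49),(-6,-19,49)],[(-32,-25,22),(-32,25,22),(32,25,22),(32,-25,22),(-32,-25,22)],[(32,-25,0),(32,25,0),(-32,25,0)]]
ov(w,[x,y,st["eef_rot"][2]-np.pi/2,z-25.5],(150,150,490,400),2.3,"pics/ov5.png",L)
E
```

```text
[ 494.11504601 -332.20682085   83.77683845] [3.13811708 0.00394268 1.79172683] [-0.42634392 -0.2325955  -2.47526948]
```

View pics/ov5.png

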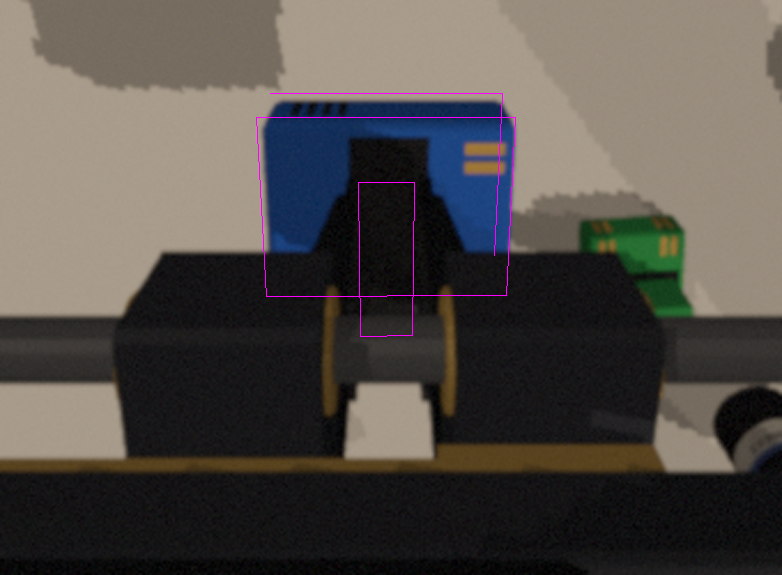

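Cartridge held and level: the weight reads 2.5 N and the opening 11.7 mm. Next is a hover over the flared mouth.

Request:
carry_out:
  rows:
    - [[0.05, -0.007, 0], 0.03, 0]
    - [[0.1, -0.014, 0], 0.06, 0]
    - [[0.15, -0.021, 0], 0.093, 0]
    - [[0.2, -0.029, 0.01], 0.093, 0]
    - [[0.201, -0.029, 0.015], 0.093, 0]
    - [[0.201, -0.029, 0.015], 0.093, 0]
    - [[0.201, -0.029, 0.015], 0.093, 0]

```text
clock: 7.28
ee_pos: [422.4, -143.4, 68.0]
eef_rot: [3.138, 0.004, 1.698]
force: [-0.7, 1.3, -1.4]
gripper_width: 0.125
```

```bash
python3 - <<'E'
from plant import r,cams,recognise
from ov import *
w=cams.snapshot("wrist"); pickle.dump(w,open("w6.pkl","wb"))
d=cams.snapshot("side"); pickle.dump(d,open("d6.pkl","wb"))
st=r.get_state(); print(st["ee_pos"],st["eef_rot"],st["force"])
ov(w,[519,-130.5,.128],(150,0,550,260),2,"pics/ov6.png")
ov(d,[519,-130.5,.128],(230,150,390,270),5,"pics/ov6d.png")
E
```

```text
[ 422.46541371 -143.47769792   68.23584476] [3.1373378  0.0039735  1.69758451] [ 0.38845103 -0.73987632 -1.2908669 ]
```

View pics/ov6.png

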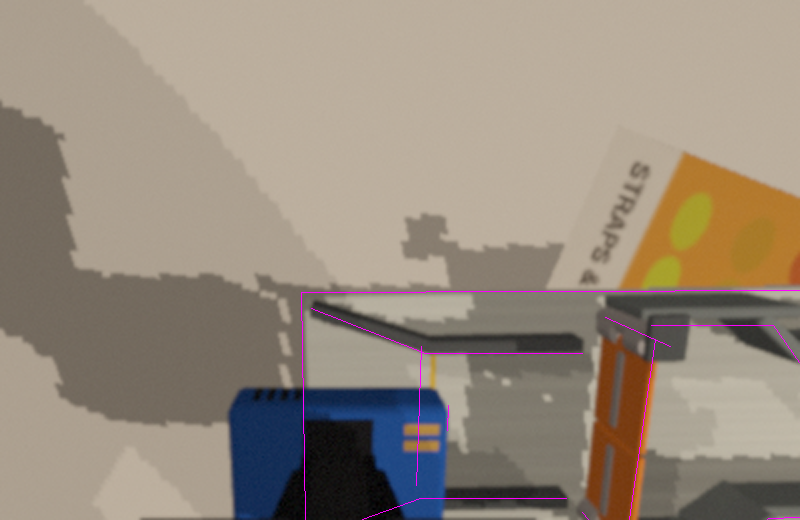

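View pics/ov6d.png

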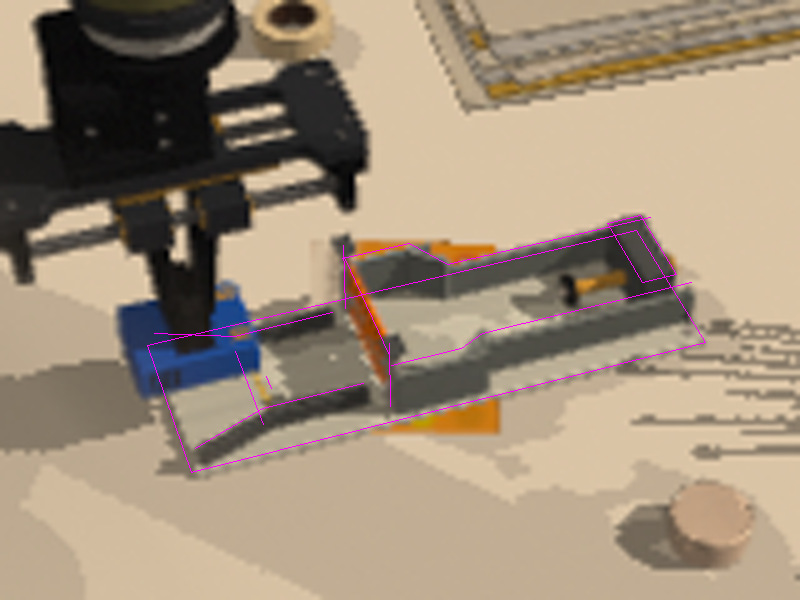

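Request:
carry_out:
  rows:
    - [[0.001, 0, 0.015], 0, 0]
    - [[0.001, 0, 0.028], 0, 0]
    - [[0.001, 0, 0.034], 0, 0]
    - [[0.001, 0, 0.035], 0, 0]
    - [[0.001, 0, 0.035], 0, 0]
    - [[0.001, 0, 0.035], 0, 0]

```text
clock: 8.12
ee_pos: [422.8, -142.7, 33.6]
eef_rot: [3.137, 0.004, 1.698]
force: [0.4, 0.5, -1.9]
gripper_width: 0.122
```

```bash
python3 - <<'E'
from plant import r,cams,recognise
from ov import *
w=cams.snapshot("wrist"); pickle.dump(w,open("w7.pkl","wb"))
d=cams.snapshot("side"); pickle.dump(d,open("d7.pkl","wb"))
st=r.get_state(); print(st["ee_pos"],st["eef_rot"],st["force"])
a=w["pixels"][90:300,200:500,::-1];cv2.imwrite("pics/w7.png",cv2.resize(a,None,fx=2.6,fy=2.6,interpolation=cv2.INTER_CUBIC))
a=d["pixels"][180:270,240:380,::-1];cv2.imwrite("pics/d7.png",cv2.resize(a,None,fx=5,fy=5,interpolation=cv2.INTER_CUBIC))
E
```

```text
[ 422.79166722 -142.68613862   33.63418734] [3.13664126 0.00439018 1.69765525] [-0.17152743  0.15300116 -2.00236074]
```

View pics/w7.png

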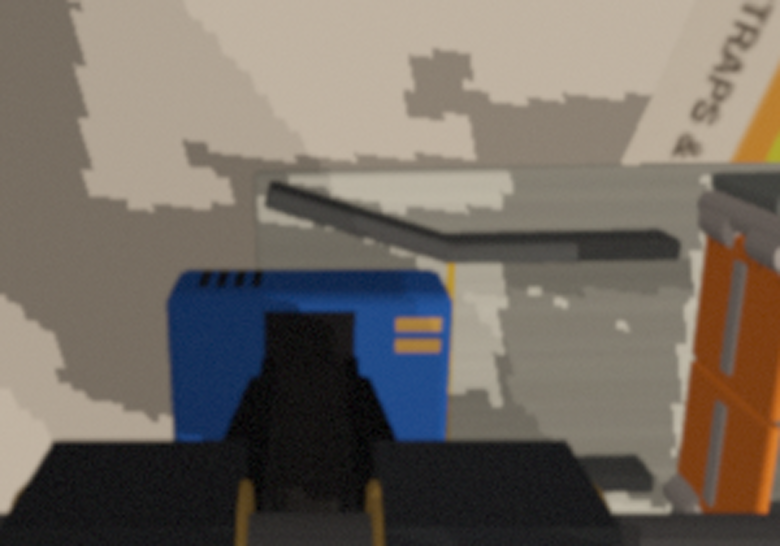

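View pics/d7.png

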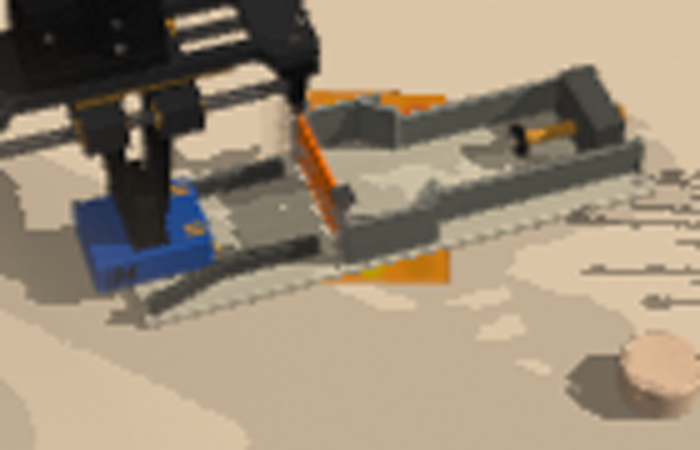

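```bash
python3 - <<'E'
from fit import *
w=pickle.load(open("w7.pkl","rb"))
psi=.128;B=np.array([519,-130.5]);R=np.array([[np.cos(psi),np.sin(psi)],[-np.sin(psi),np.cos(psi)]])
def q(n,u,v,z): P=onz(w,(u/2.6+200,v/2.6+90),z); print(n,np.round(P,1),"bay",np.round(R@(P[:2]-B),1))
q("rail+ inner top",600,259,18);q("rail+ inner top",460,260,18)
q("plate edge",300,173,6);q("plate edge",600,165,6)
q("rail- end inner top?",640,485,18);q("rail- band top floor",600,458,6)
q("cart side bottom",350,272,10);q("cart top edge",340,300,28);q("cart nose top",450,380,27)
q("gate top mid",778,425,46);q("kink",440,258,18)
E
```

```text
rail+ inner top [ 486.6 -105.9   18. ] bay [-29.   28.6]
rail+ inner top [ 454.5 -110.2   18. ] bay [-61.4  28.4]
plate edge [415.5 -96.8   6. ] bay [-98.3  46.7]
plate edge [486.1 -85.9   6. ] bay [-26.9  48.4]
rail- end inner top? [ 510.  -162.5   18. ] bay [-13.  -30.6]
rail- band top floor [ 503.8 -162.4    6. ] bay [-19.1 -29.7]
cart side bottom [ 430.4 -118.5   10. ] bay [-86.3  23.2]
cart top edge [ 427.5 -120.    28. ] bay [-89.5  22.1]
cart nose top [ 455.3 -136.4   27. ] bay [-64.    2.3]
gate top mid [ 520.5 -130.    46. ] bay [1.6 0.3]
kink [ 449.8 -110.3   18. ] bay [-66.   28.9]
```

Cartridge and rail midlines agree within about 1 mm, with roughly 2 mm left to the floor. I'll lower until it touches.

Request:
carry_out:
  rows:
    - [[0, 0, 0.001], 0, 0]
    - [[0, 0, 0.002], 0, 0]
    - [[0, 0, 0.002], 0, 0]
    - [[0, 0, 0.002], 0, 0]

```text
clock: 8.72
ee_pos: [422.9, -142.7, 31.9]
eef_rot: [3.136, 0.004, 1.698]
force: [-1.3, 1.6, 1.4]
gripper_width: 0.127
```

Request:
carry_out:
  rows:
    - [[0, 0, -0.001], 0, 0]
    - [[0, 0.01, -0.001], 0, 0]
    - [[0, 0.02, -0.001], 0, 0]
    - [[0, 0.03, -0.001], 0, 0]
    - [[0, 0.04, -0.001], 0, 0]
    - [[0, 0.045, -0.001], 0, 0]
    - [[0, 0.045, -0.001], 0, 0]
    - [[0, 0.045, -0.001], 0, 0]

```text
clock: 9.72
ee_pos: [467.3, -137.0, 33.0]
eef_rot: [3.137, 0.004, 1.698]
force: [0.3, -0.1, -2.2]
gripper_width: 0.126
```

```bash
python3 - <<'E'
from plant import r,cams,recognise
from ov import *
w=cams.snapshot("wrist"); pickle.dump(w,open("w8.pkl","wb"))
st=r.get_state(); print(st["ee_pos"],st["eef_rot"],st["force"],st["torque"])
a=w["pixels"][90:300,200:500,::-1];cv2.imwrite("pics/w8.png",cv2.resize(a,None,fx=2.6,fy=2.6,interpolation=cv2.INTER_CUBIC))
E
```

```text
[ 467.23835449 -137.02581766   32.98612476] [3.13681334 0.00434909 1.69751566] [ 0.74207338 -0.14186093 -1.71242586] [ 0.00277084 -0.13397724 -0.03388552]
```

View pics/w8.png

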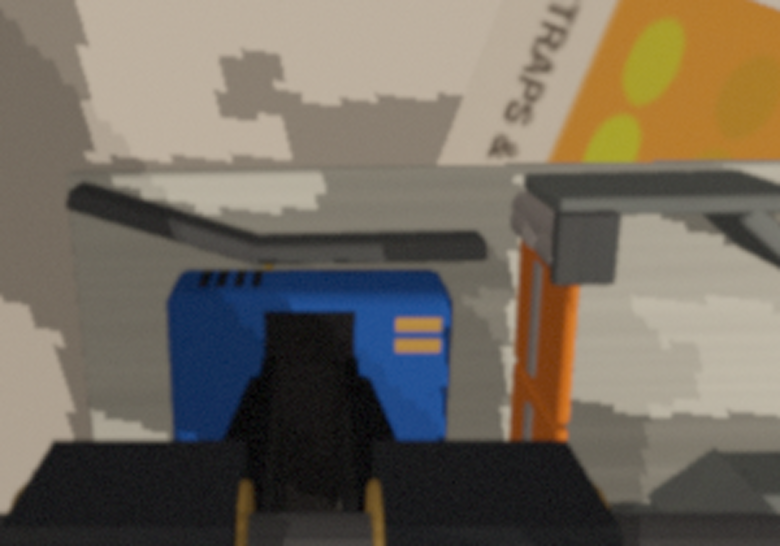

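Request:
carry_out:
  rows:
    - [[0, 0.01, 0], 0, 0]
    - [[0, 0.02, 0], 0, 0]
    - [[0, 0.03, 0], 0, 0]
    - [[0, 0.037, 0], 0, 0]
    - [[0, 0.044, 0], 0, 0]
    - [[0, 0.051, 0], 0, 0]
    - [[0, 0.058, 0], 0, 0]
    - [[0, 0.058, 0], 0, 0]

```text
clock: 10.78
ee_pos: [526.3, -129.6, 33.5]
eef_rot: [3.134, 0.005, 1.698]
force: [1.3, -0.1, -3.3]
gripper_width: 0.125
```

```bash
python3 - <<'E'
from plant import r,cams,recognise
from ov import *
w=cams.snapshot("wrist"); pickle.dump(w,open("w9.pkl","wb"))
d=cams.snapshot("side")
st=r.get_state(); print(st["ee_pos"],st["eef_rot"],st["force"],st["torque"])
a=w["pixels"][90:300,200:500,::-1];cv2.imwrite("pics/w9.png",cv2.resize(a,None,fx=2.6,fy=2.6,interpolation=cv2.INTER_CUBIC))
a=d["pixels"][170:270,240:380,::-1];cv2.imwrite("pics/d9.png",cv2.resize(a,None,fx=5,fy=5,interpolation=cv2.INTER_CUBIC))
E
```

```text
[ 526.14135747 -129.70122376   33.7217465 ] [3.1338491  0.00501721 1.69750579] [ 1.48001611  1.17378126 -4.24781697] [ 0.04008104 -0.45066435 -0.00530741]
```

View pics/w9.png

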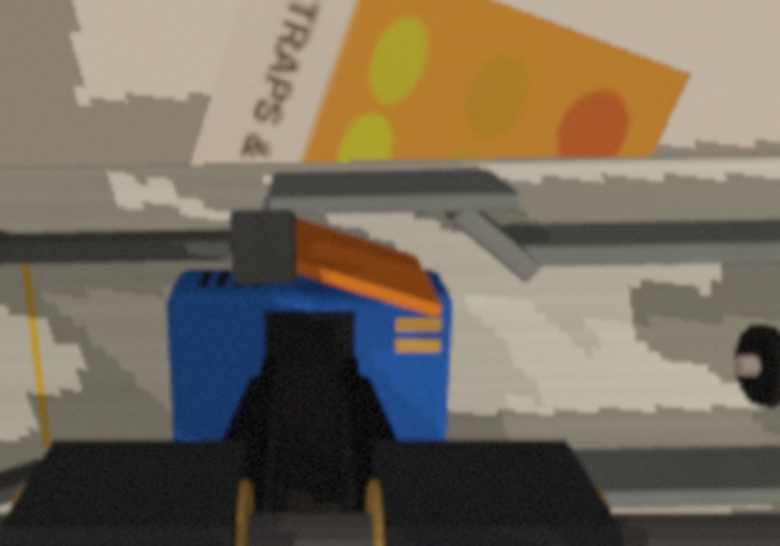

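View pics/d9.png

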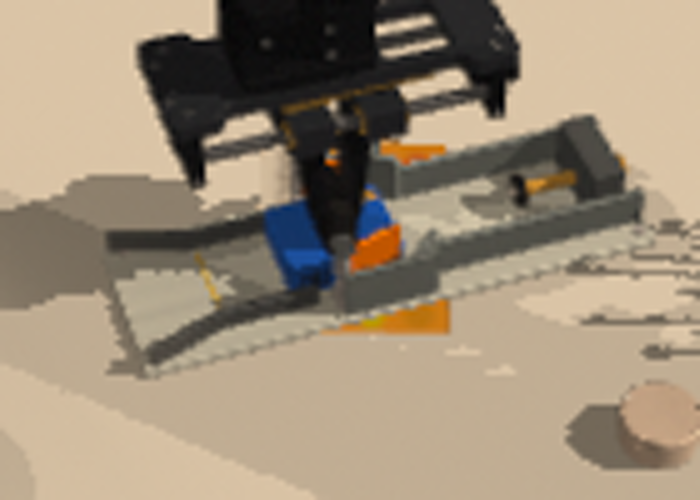

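```bash
python3 - <<'E'
from fit import *
w=pickle.load(open("w9.pkl","rb"))
psi=.128;B=np.array([519,-130.5]);R=np.array([[np.cos(psi),np.sin(psi)],[-np.sin(psi),np.cos(psi)]])
def q(n,u,v,z): P=onz(w,(u/2.6+200,v/2.6+90),z); print(n,np.round(P,1),"bay",np.round(R@(P[:2]-B),1))
q("g+ 600",600,263,34);q("g+ 740",740,261,34);q("g- 600",620,491,34);q("g- 740",740,490,34);q("g- floor",740,449,6);q("pad",762,365,19);q("cart edge",340,300,29);q("cart bottom",200,272,11)
E
```

```text
g+ 600 [583.9 -89.9  34. ] bay [69.6 31.9]
g+ 740 [613.3 -85.8  34. ] bay [99.2 32.3]
g- 600 [ 600.9 -142.9   34. ] bay [ 79.7 -22.8]
g- 740 [ 628.4 -139.3   34. ] bay [107.4 -22.7]
g- floor [ 643.7 -142.2    6. ] bay [122.2 -27.5]
pad [ 634.3 -113.6   19. ] bay [116.6   2.1]
cart edge [ 530.9 -106.6   29. ] bay [14.9 22.2]
cart bottom [ 498.1 -109.6   11. ] bay [-18.   23.4]
```

Gate open: in the wrist crop both leaves lie on the case and the nose is about 39 mm past the gate. The guide looks 1.5–2 mm to +y of the cartridge, so I'll correct by that and go on slowly.

Request:
carry_out:
  rows:
    - [[0.0008, 0, 0.0008], 0, 0]
    - [[0.0015, 0.005, 0.0008], 0, 0]
    - [[0.0015, 0.01, 0.0008], 0, 0]
    - [[0.0015, 0.015, 0.0008], 0, 0]
    - [[0.0015, 0.02, 0.0008], 0, 0]
    - [[0.0015, 0.025, 0.0008], 0, 0]
    - [[0.0015, 0.025, 0.0008], 0, 0]

```text
clock: 11.75
ee_pos: [551.6, -125.0, 33.2]
eef_rot: [3.132, 0.005, 1.698]
force: [-0.2, -0.0, -2.5]
gripper_width: 0.123
```

```bash
python3 - <<'E'
from plant import r,cams,recognise
from ov import *
w=cams.snapshot("wrist"); pickle.dump(w,open("w10.pkl","wb"))
for i in range(1):
    st=r.get_state(); print(st["ee_pos"],st["eef_rot"],st["force"],st["torque"])
a=w["pixels"][90:300,200:500,::-1];cv2.imwrite("pics/w10.png",cv2.resize(a,None,fx=2.6,fy=2.6,interpolation=cv2.INTER_CUBIC))
E
```

```text
[ 551.59440464 -125.01581715   33.20166694] [3.13214743 0.00524003 1.69746049] [ 1.60668574  0.27615996 -4.13007393] [ 0.02594985 -0.35356856 -0.02130369]
```

View pics/w10.png

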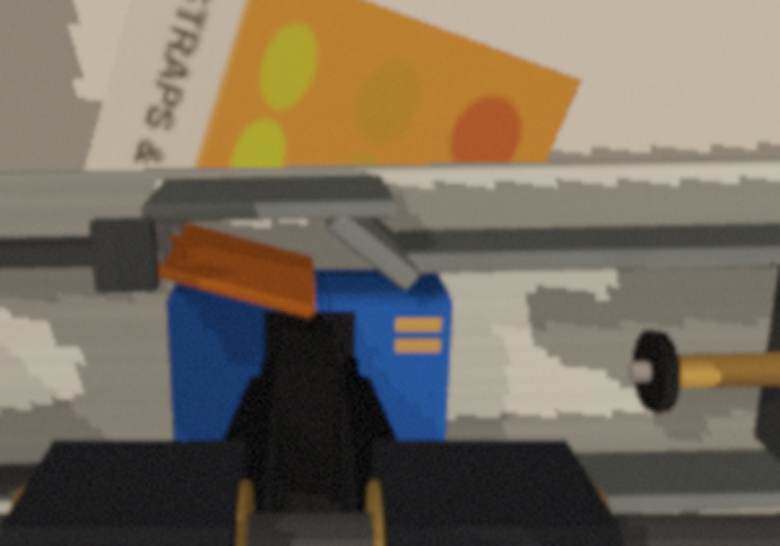

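Request:
carry_out:
  rows:
    - [[0, 0.005, 0], 0, 0]
    - [[0, 0.01, 0], 0, 0]
    - [[0, 0.015, 0], 0, 0]
    - [[0, 0.02, 0], 0, 0]
    - [[0, 0.025, 0], 0, 0]
    - [[0, 0.03, 0], 0, 0]
    - [[0, 0.033, 0], 0, 0]
    - [[0, 0.033, 0], 0, 0]

```text
clock: 12.8
ee_pos: [585.2, -120.9, 33.8]
eef_rot: [3.131, 0.006, 1.698]
force: [-0.7, 1.0, -1.9]
gripper_width: 0.123
```

```bash
python3 - <<'E'
from plant import r,cams,recognise
from ov import *
w=cams.snapshot("wrist"); pickle.dump(w,open("w11.pkl","wb"))
d=cams.snapshot("side")
st=r.get_state(); print(st["ee_pos"],st["eef_rot"],st["force"],st["torque"])
a=w["pixels"][90:300,200:500,::-1];cv2.imwrite("pics/w11.png",cv2.resize(a,None,fx=2.6,fy=2.6,interpolation=cv2.INTER_CUBIC))
a=d["pixels"][160:270,240:400,::-1];cv2.imwrite("pics/d11.png",cv2.resize(a,None,fx=5,fy=5,interpolation=cv2.INTER_CUBIC))
E
```

```text
[ 584.81889326 -120.91632328   33.79122784] [3.13101502 0.00562861 1.69746852] [ 0.36859898  0.21197355 -2.92007345] [ 0.02693036 -0.11092528  0.03800521]
```

View pics/w11.png

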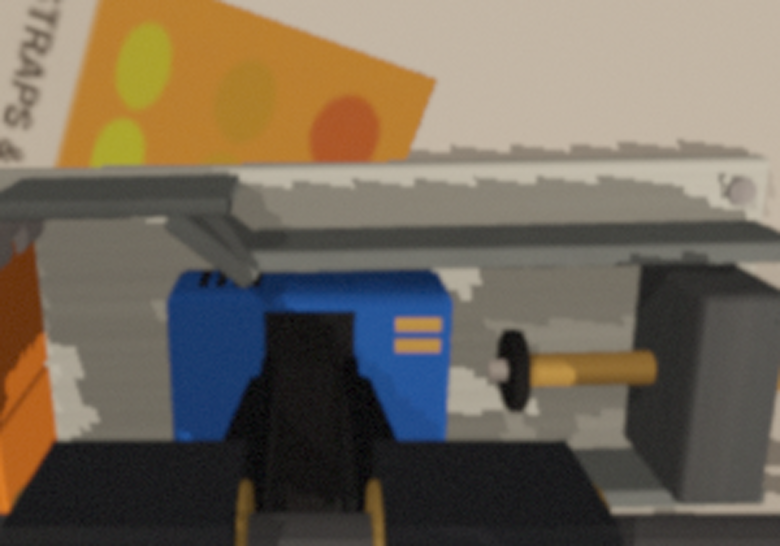

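View pics/d11.png

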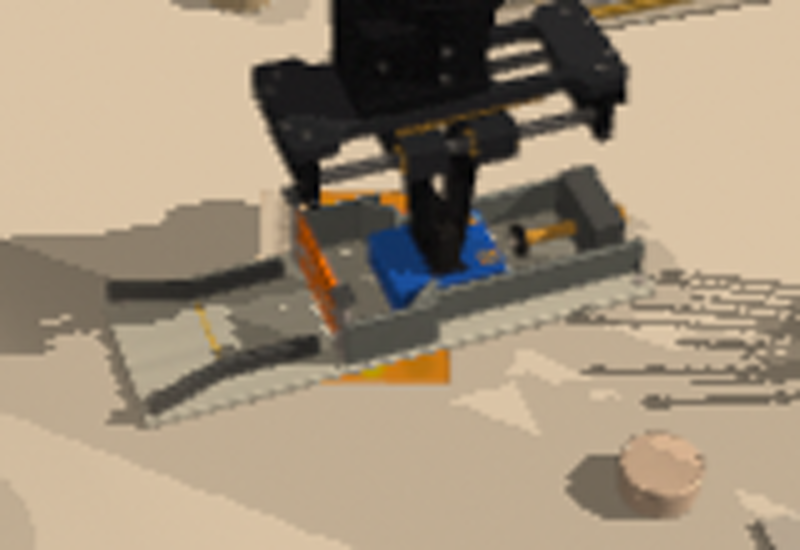

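The gate leaf has closed behind the cartridge (wrist crop, left edge). The pin tip is at crop column 492 and the nose at about 448, so roughly 10 mm to the pin and 13 mm to the pad. I'll creep in.

Request:
carry_out:
  rows:
    - [[0, 0.002, 0.0005], 0, 0]
    - [[0, 0.004, 0.0008], 0, 0]
    - [[0, 0.006, 0.0008], 0, 0]
    - [[0, 0.008, 0.0008], 0, 0]
    - [[0, 0.008, 0.0008], 0, 0]

```text
clock: 13.52
ee_pos: [592.9, -119.9, 33.1]
eef_rot: [3.131, 0.006, 1.698]
force: [0.8, -0.1, -2.4]
gripper_width: 0.123
```

```bash
python3 - <<'E'
from plant import r,cams,recognise
from ov import *
w=cams.snapshot("wrist"); pickle.dump(w,open("w12.pkl","wb"))
st=r.get_state(); print(st["ee_pos"],st["eef_rot"],st["force"],st["torque"])
a=w["pixels"][90:300,200:500,::-1];cv2.imwrite("pics/w12.png",cv2.resize(a,None,fx=2.6,fy=2.6,interpolation=cv2.INTER_CUBIC))
E
```

```text
[ 592.82197458 -119.91950461   33.07795948] [3.13105189 0.00566371 1.69756818] [ 0.3377145  -0.23160495 -2.41688897] [ 0.06152143 -0.12692515  0.03341595]
```

View pics/w12.png

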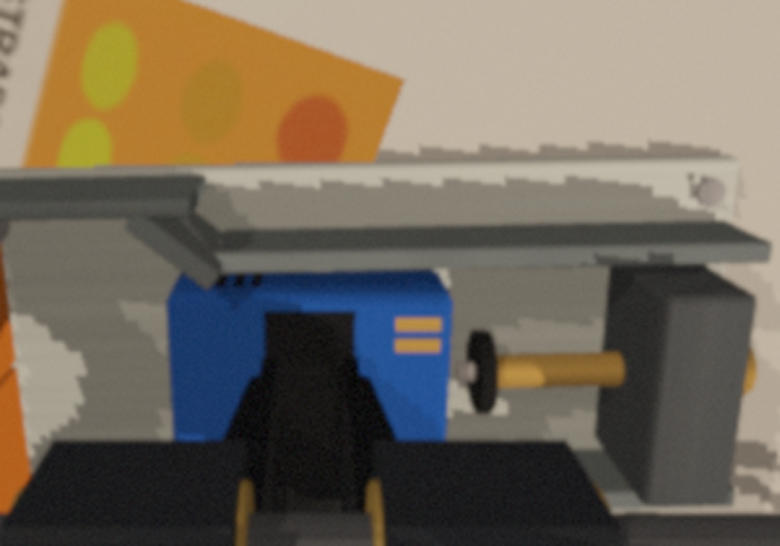

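Request:
carry_out:
  rows:
    - [[0, 0.001, 0.0], 0, 0]
    - [[0, 0.002, 0.0], 0, 0]
    - [[0, 0.003, 0.0], 0, 0]
    - [[0, 0.004, 0.0], 0, 0]
    - [[0, 0.004, 0.0], 0, 0]

```text
clock: 14.2
ee_pos: [596.8, -119.4, 33.1]
eef_rot: [3.131, 0.006, 1.698]
force: [0.6, -0.3, -2.3]
gripper_width: 0.126
```

Request:
carry_out:
  rows:
    - [[0, 0.0005, 0.0], 0, 0]
    - [[0, 0.001, 0.0], 0, 0]
    - [[0, 0.001, 0.0], 0, 0]

```text
clock: 14.58
ee_pos: [597.7, -119.3, 33.0]
eef_rot: [3.131, 0.006, 1.698]
force: [-0.2, -0.2, -2.4]
gripper_width: 0.13
```

```bash
python3 - <<'E'
from plant import r,cams,recognise
from ov import *
w=cams.snapshot("wrist"); pickle.dump(w,open("w13.pkl","wb"))
st=r.get_state(); print(st["ee_pos"],st["eef_rot"],st["force"],st["torque"])
a=w["pixels"][90:300,200:500,::-1];cv2.imwrite("pics/w13.png",cv2.resize(a,None,fx=2.6,fy=2.6,interpolation=cv2.INTER_CUBIC))
E
```

```text
[ 597.752371   -119.25532963   33.05033238] [3.1312647  0.00560057 1.6975776 ] [-0.22669395 -0.44274801 -1.85936991] [ 0.00120589 -0.05552165 -0.04503662]
```

View pics/w13.png

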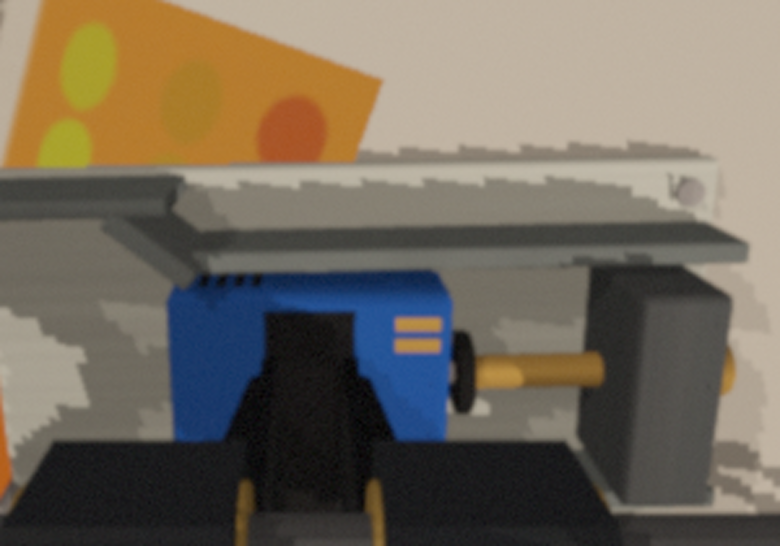

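The nose is on the pin, and the black pad is about 1 mm or so away at (455,370). I'll go on in half-millimetre steps, reading the force each time.

Request:
carry_out:
  rows:
    - [[0, 0.0004, 0.0], 0, 0]
    - [[0, 0.0008, 0.0], 0, 0]
    - [[0, 0.0008, 0.0], 0, 0]

```text
clock: 15.0
ee_pos: [598.6, -119.2, 33.1]
eef_rot: [3.131, 0.006, 1.698]
force: [-0.4, -0.2, -1.8]
gripper_width: 0.124
```

Request:
carry_out:
  rows:
    - [[0, 0.0003, 0.0], 0, 0]
    - [[0, 0.0006, 0.0], 0, 0]
    - [[0, 0.0006, 0.0], 0, 0]

```text
clock: 15.38
ee_pos: [599.2, -119.1, 33.1]
eef_rot: [3.131, 0.006, 1.698]
force: [0.5, -0.7, -1.3]
gripper_width: 0.123
```

Request:
carry_out:
  rows:
    - [[0, 0.0003, 0.0], 0, 0]
    - [[0, 0.0006, 0.0], 0, 0]
    - [[0, 0.0006, 0.0], 0, 0]

```text
clock: 15.75
ee_pos: [599.7, -119.0, 33.1]
eef_rot: [3.131, 0.006, 1.698]
force: [-1.1, -0.5, -1.8]
gripper_width: 0.126
```

Request:
carry_out:
  rows:
    - [[0, 0.0003, 0.0], 0, 0]
    - [[0, 0.0006, 0.0], 0, 0]
    - [[0, 0.0006, 0.0], 0, 0]

```text
clock: 16.12
ee_pos: [599.8, -119.0, 33.0]
eef_rot: [3.133, 0.005, 1.698]
force: [-3.2, -0.7, 0.1]
gripper_width: 0.128
```

Request:
carry_out:
  rows:
    - [[0, 0.0006, 0.0], 0, 0]
    - [[0, 0.0009, 0.0], 0, 0]
    - [[0, 0.0009, 0.0], 0, 0]

```text
clock: 16.5
ee_pos: [599.9, -119.0, 32.7]
eef_rot: [3.135, 0.005, 1.698]
force: [-5.3, -1.3, 0.2]
gripper_width: 0.126
```

Request:
carry_out:
  rows:
    - [[0, 0.001, 0.0], 0, 0]
    - [[0, 0.0013, 0.0], 0, 0]
    - [[0, 0.0013, 0.0], 0, 0]

```text
clock: 16.88
ee_pos: [600.0, -118.9, 32.3]
eef_rot: [3.138, 0.005, 1.698]
force: [-5.4, -1.3, 1.1]
gripper_width: 0.122
```

Request:
carry_out:
  rows:
    - [[0, 0.001, -0.0005], 0, 0]
    - [[0, 0.0017, -0.0005], 0, 0]
    - [[0, 0.0017, -0.0005], 0, 0]

```text
clock: 17.25
ee_pos: [600.0, -118.9, 32.3]
eef_rot: [-3.141, 0.004, 1.699]
force: [-7.3, -1.7, 0.6]
gripper_width: 0.125
```

Request:
carry_out:
  rows:
    - [[0, 0.0016, -0.0003], 0, 0]
    - [[0, 0.0022, -0.0003], 0, 0]
    - [[0, 0.0022, -0.0003], 0, 0]
    - [[0, 0.0022, -0.0003], 0, 0]

```text
clock: 17.75
ee_pos: [600.1, -118.8, 32.1]
eef_rot: [-3.136, 0.004, 1.699]
force: [-9.4, -1.5, 2.5]
gripper_width: 0.123
```

Request:
carry_out:
  rows:
    - [[0, 0.0024, -0.0003], 0, 0]
    - [[0, 0.0024, -0.0003], 0, 0]
    - [[0, 0.0024, -0.0003], 0, 0]
    - [[0, 0.0024, -0.0003], 0, 0]

```text
clock: 18.25
ee_pos: [600.2, -118.8, 32.3]
eef_rot: [-3.13, 0.003, 1.7]
force: [-11.0, -2.0, 4.5]
gripper_width: 0.122
```

```bash
python3 - <<'E'
from plant import r,cams,recognise
from ov import *
w=cams.snapshot("wrist"); d=cams.snapshot("side")
st=r.get_state(); print(st["ee_pos"],st["eef_rot"],st["force"],st["torque"],st["gripper_width"])
a=w["pixels"][90:300,200:500,::-1];cv2.imwrite("pics/w14.png",cv2.resize(a,None,fx=2.6,fy=2.6,interpolation=cv2.INTER_CUBIC))
a=d["pixels"][160:270,240:400,::-1];cv2.imwrite("pics/d14.png",cv2.resize(a,None,fx=5,fy=5,interpolation=cv2.INTER_CUBIC))
E
```

```text
[ 600.17729613 -118.84653084   32.32519603] [-3.12979753  0.003464    1.69961707] [-10.32638754  -1.0038888    5.78964962] [-0.33954894  1.80591102  0.07012326] 0.12289355083016612
```

View pics/w14.png

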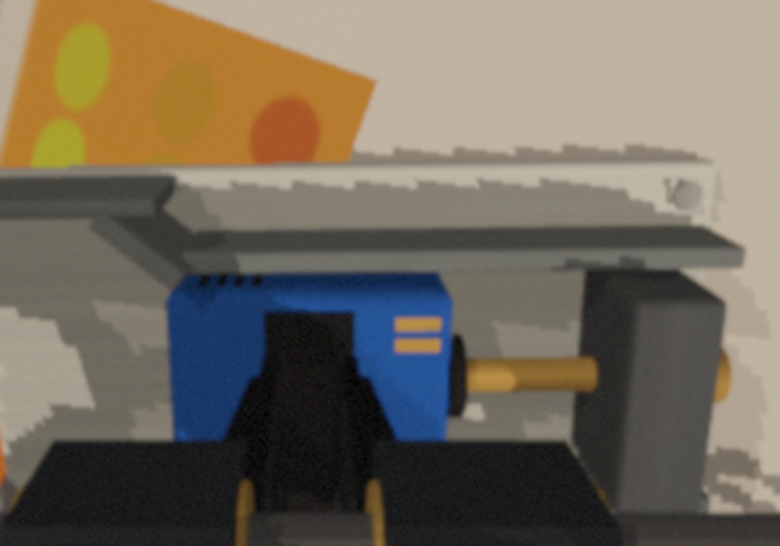

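View pics/d14.png

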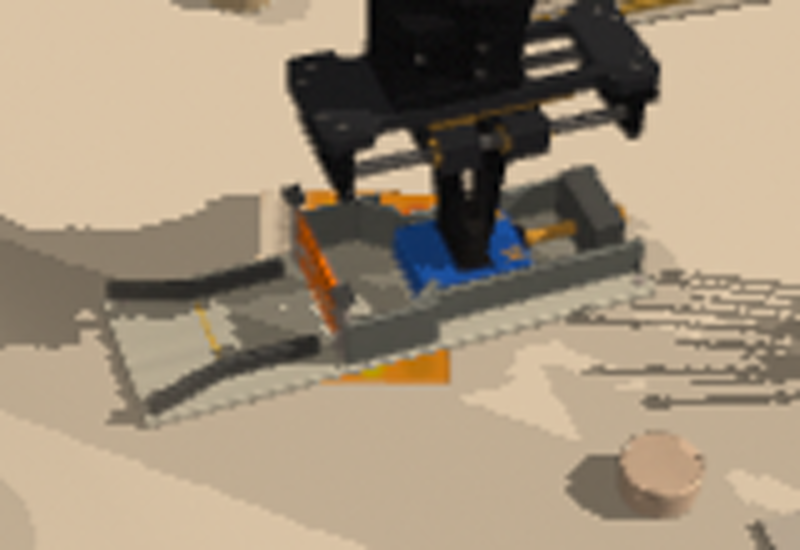

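The nose is flush on the pad at about 10.5 N and the gate is shut. I'll ease to a small forward preload, then open.

Request:
carry_out:
  rows:
    - [[0, 0.0012, 0], 0, 0]
    - [[0, 0.0006, 0], 0, 0]
    - [[0, 0.0006, 0], 0, 0]

```text
clock: 18.73
ee_pos: [600.1, -118.9, 32.4]
eef_rot: [-3.128, 0.003, 1.7]
force: [-4.9, -0.3, 1.1]
gripper_width: 0.122
```

Request:
carry_out:
  rows:
    - [[0, 0.0006, 0], 0, 0.15]
    - [[0, 0.0006, 0], 0, 0.2]
    - [[0, 0.0006, 0], 0, 0.3]
    - [[0, 0.0006, 0], 0, 0.4]
    - [[0, 0.0006, 0], 0, 0.4]
    - [[0, 0.0006, 0], 0, 0.4]

```text
clock: 19.48
ee_pos: [600.8, -118.8, 32.5]
eef_rot: [-3.128, 0.003, 1.7]
force: [-0.6, 0.8, 0.6]
gripper_width: 0.393
```

```bash
python3 - <<'E'
from plant import r,cams,recognise
from ov import *
w=cams.snapshot("wrist"); d=cams.snapshot("side")
st=r.get_state(); print(st["ee_pos"],st["eef_rot"],st["force"],st["torque"],st["gripper_width"])
a=w["pixels"][90:300,200:500,::-1];cv2.imwrite("pics/w15.png",cv2.resize(a,None,fx=2.6,fy=2.6,interpolation=cv2.INTER_CUBIC))
E
```

```text
[ 600.74517623 -118.79591562   32.39066947] [-3.12823519  0.0033379   1.69973397] [-0.00412895 -0.41407016 -0.41309092] [-0.00246131 -0.07059428 -0.01158072] 0.3989609133049931
```

View pics/w15.png

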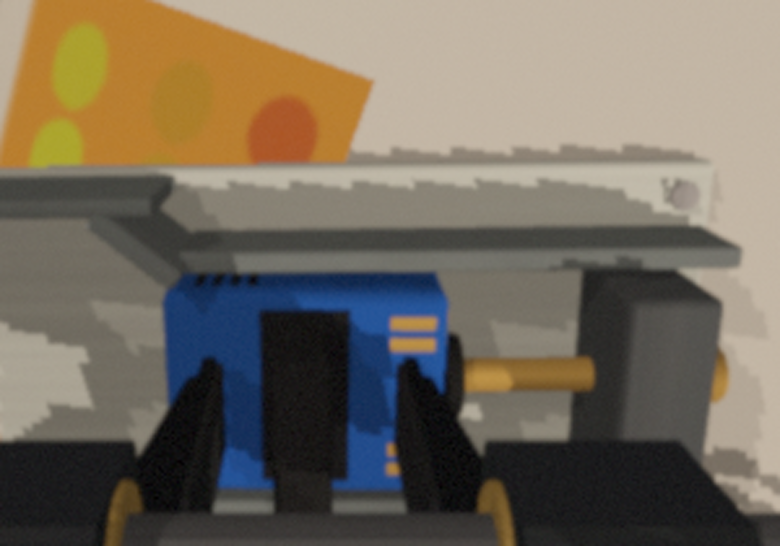

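Released with the cartridge in place. Now retreat straight up and check.

Request:
carry_out:
  rows:
    - [[0, 0, -0.02], 0, 0.4]
    - [[0, 0, -0.05], 0, 0.4]
    - [[0, 0, -0.09], 0, 0.4]
    - [[0, 0, -0.13], 0, 0.4]
    - [[-0.03, 0, -0.15], 0, 0.4]
    - [[-0.08, 0, -0.15], 0, 0.4]
    - [[-0.08, 0, -0.15], 0, 0.4]
    - [[-0.08, 0, -0.15], 0, 0.4]

```text
clock: 20.58
ee_pos: [612.9, -197.1, 183.3]
eef_rot: [-3.129, 0.003, 1.699]
force: [0.5, 0.4, -0.5]
gripper_width: 0.401
```

```bash
python3 - <<'E'
from plant import r,cams,recognise
from ov import *
w=cams.snapshot("wrist"); d=cams.snapshot("side")
st=r.get_state(); print(st["ee_pos"],st["force"],st["clock"])
a=w["pixels"][0:230,200:560,::-1];cv2.imwrite("pics/w16.png",cv2.resize(a,None,fx=2.2,fy=2.2,interpolation=cv2.INTER_CUBIC))
a=d["pixels"][180:330,240:420,::-1];cv2.imwrite("pics/d16.png",cv2.resize(a,None,fx=4,fy=4,interpolation=cv2.INTER_CUBIC))
E
```

```text
[ 612.82233513 -196.40968967  182.84613967] [-0.21120108  0.20007145  0.6556067 ] 20.675
```

View pics/w16.png

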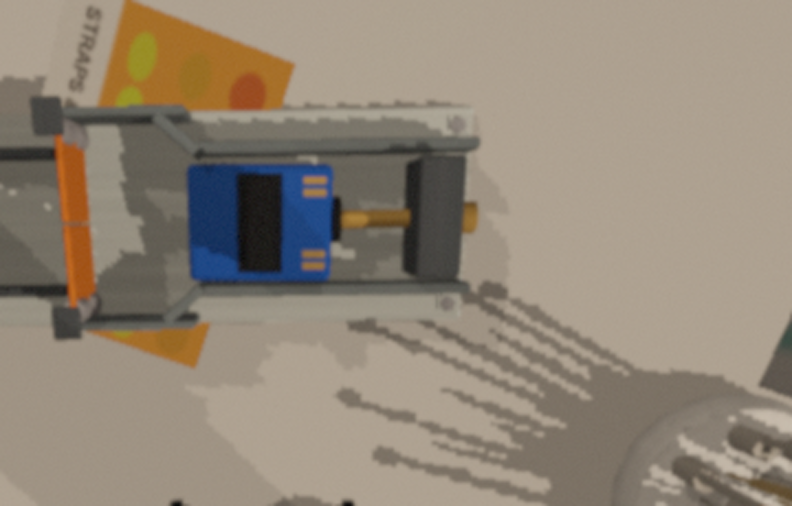

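View pics/d16.png

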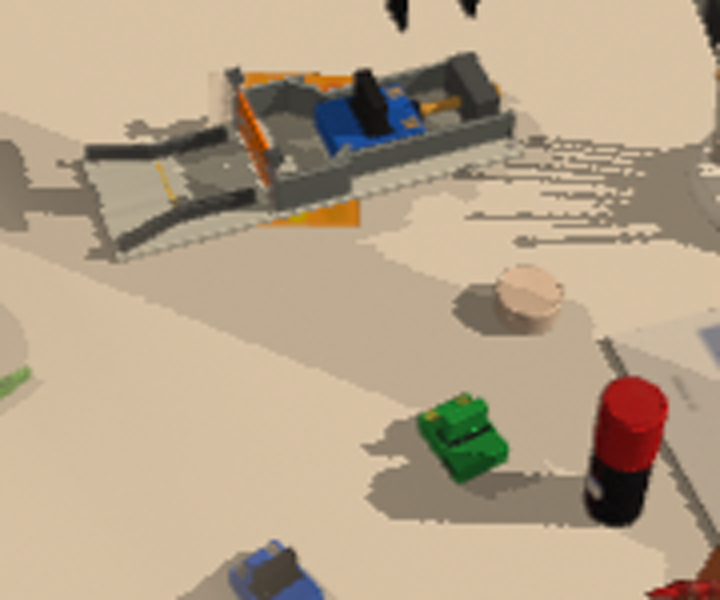

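The cartridge is straight in the guide with its nose on the pad (331,220), both gate leaves are in line and shut (75,220), and the round box and bottle have not moved.

```bash
python3 -c "
from plant import job
print(job.close_job())"
```

```text
the job is handed in; nothing more can be done
None
```

The large blue cartridge is home on the end stop with both gate leaves shut behind it, and I handed the job in at about 21 s. I gripped it by its rib, set it down in the flared entry and slid it through the gate. I pressed it on the pad at about 10–11 N by the wrist sensor; the highest reading was about 11 N. Then I eased off to about 5 N, opened and lifted clear.

- **Last pictures:** they show the nose flush on the pad, the cartridge straight between the guide walls, and the gripper clear. The round box and bottle stand where they were. The arm stayed far from the tape roll and loupe; I did not picture them again.
- **Not measured directly:** the pin's depth is judged only from the nose being flush on the pad. The force on the stop is the wrist reading less some floor friction, because the cartridge also pressed on the floor with up to about 8 N during the final push. That leaves an estimated 8 N or more on the stop.
- **Small disagreements:** the first bay fit and the later close views differed by about 1–2 mm sideways in the guide. I corrected by 1.5 mm, and no side force showed while it slid.

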